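# Switch on the resin finishing bench in order

### The arm

A 7-joint arm with a two-finger parallel gripper is mounted at the origin on the work surface. World frame = base frame: x ahead of the robot, y to its left, z up, the work surface at z = 0. Lengths are in m, angles in rad, forces in N, time in s.
With the tool pointing down it reaches from about 0.4 to 0.9 m from the base axis. Payload 5.5 kg.
Tool frame: the origin (TCP) lies at the very end of the fingers, on their centre line; the grasp point (between the pads) lies 19 mm behind it; z points along the fingers, y is the line along which they close (so a half turn about z gives the same grasp; the last joint's range is limited). The gripper opens to 85 mm and grips with 20 to 120 N. Pads are 22 mm wide; open, the fingers measure 114 mm over their backs; the gripper's body (76 mm by 85 mm) begins 54 mm behind the grasp point. The pads swing forward as they close: fully open they stand 13 mm farther back than shut.
Start: joints at [-0.863, 0.501, -0.427, 1.55, 0.221, 1.138, -0.21], TCP at [0.28, 0.587, 0.231] pointing down, gripper open.
Joint ranges: [-2.88, 2.88], [-0.31, 2.03], [-1.54, 1.56], [0.2, 2.42], [-1.41, 4.55], [0.19, 2.02], [-2.57, 2.57]. Speed limits (rad/s): [2.57, 2.57, 3.14, 3.14, 3.14, 3.14, 3.14].

### API

Orientations are given as a rotation vector (axis times angle).
In Python, from bench import robot, ik, vision, telemetry gives the robot as it stands. Calls block until the motion is done:
- robot.move_ptp(position, orientation): joint-space move of the TCP to a pose.
- robot.move_l(position, rot=None, feed=0.15): straight line of the TCP; rot=None keeps the orientation; feed is the mean speed in m/s.
- robot.movej(angles): joint-space move.
- robot.gripper_to(opening, f_grip=None): finger opening in m; f_grip is the grip in N (None keeps the last); returns when the fingers have stopped.
- robot.wait(seconds).
- ik(position, orientation): joint angles nearest the present ones, or None.
- vision.snapshot(name): name is "side" or "top"; returns the picture (420x560x3 uint8, red, green, blue); there is no depth.
- vision.get_calibration(name): a dict with "mtx" (3x3 intrinsics, pixels), "origin" and "rotation" of the camera in the world. Camera axes: x right, y down, z forward; pixel columns grow to the right and rows downward; lengths in m; the calibration is good to about 2 mm. A picture is of the moment at which its call begins. get_calibration takes no time and is no camera call.
A pose or a line that the arm cannot do raises robot.MotionError and nothing moves.
- robot.finish_job(): hands the job in; it is judged then, once.
Trained networks look in the newest picture that a camera, given by its name, has taken for a name from the list of things; names that differ only in an ending like _2 or _b are one class to them, and where a whole thing is asked for, a point or a joint stands for the part that bears it (a point fixed in the world has none). Each returns a list of dicts, best first, with "confidence" (0 to 1); they miss things now and then, are a little off and sometimes report something else, mostly with a low value. They report only what shows in the picture. A call takes as long as a camera call. They do not tell look-alikes from the thing itself.
- vision.recognise(camera, thing): "xyz" ([x, y, z] in m, in the coordinates of the camera as it stood for that picture, good to about 4 mm: the middle of the surface that is visible of it).
- vision.place_of(camera, thing): "xyz" ([x, y, z] in m, in the coordinates of the camera as it stood for that picture, good to about 4 mm: a listed point, or the origin of a listed thing).
Readings, each from a call of its own:
- telemetry.get_clock(): time.
- telemetry.get_qpos(): joint angles.
- telemetry.get_qvel(): joint speeds.
- telemetry.get_joint_efforts(): joint torques, N m.
- telemetry.get_ee_pos(): TCP position.
- telemetry.get_tcp_rot(): TCP orientation.
- telemetry.get_contact_force(): force on the tool from outside, world axes, zero at the start.
- telemetry.get_wrist_torque(): the same for the moment, N m.
- telemetry.get_gripper_width(): finger opening in m.
- telemetry.get_finger_force(): force on a finger pad.
Only numpy, scipy, OpenCV 4.12 (cv2) and the standard library are available. Lean on these libraries where they do the work, as an engineer would, in place of code of your own. Each camera call takes 0.05 s, during which the arm holds its last target. There are 200 camera calls.

### The job

Switch on the resin finishing bench by gently pressing the black push key on top of each machine until it stays in: first the fume extractor (the tall box with the fan grille), then the washing station (with the round tub), and last the curing station (the low box with the turntable). Leave the printed part standing on the turntable, and don't disturb the bottle, the cup or the scraper.

Things in the scene. Friction and masses are not known exactly. Their poses are not given: they have to be found in the camera images.
- extractor: Fume extractor: grey box 150 x 130 mm, 110 mm tall, slotted sides, round black fan grille (90 mm across) flat on its top at local x = +22 mm, rising about 5 mm. Origin: centre of the underside, on the table; x along the 150 mm side (local -x, the key's end, roughly faces the robot), z up. Fixed to the table. 
- washer: Washing station: grey box 150 x 130 mm, 70 mm tall, with an open steel tub (90 mm across, 28 mm high, rim 98 mm above the table) on its top, centred at local x = +24 mm. Origin: centre of the underside, on the table; x along the 150 mm side (local -x, the key's end, roughly faces the robot), z up. Fixed to the table. 
- curer: Curing station: grey box 150 x 130 mm, 45 mm tall, with a flat dark turntable (90 mm across, 10 mm thick, it does not turn now) on its top, centred at local x = +24 mm, carrying the printed part. Origin: centre of the underside, on the table; x along the 150 mm side (local -x, the key's end, roughly faces the robot), z up. Fixed to the table. 
- key_extractor_top (a point): Centre of the top face of the extractor's key, 126 mm above the table while the key is out; moves down with it. The key is an upright black cap 26 mm across, standing 14 mm proud of a thin metal collar (38 mm across, 2 mm thick) on the box top, on the centre line, 52 mm from the box centre towards local -x.
- key_washer_top (a point): Centre of the top face of the washer's key, 86 mm above the table while the key is out; moves down with it. The key is an upright black cap 26 mm across, standing 14 mm proud of a thin metal collar (38 mm across, 2 mm thick) on the box top, on the centre line, 52 mm from the box centre towards local -x.
- key_curer_top (a point): Centre of the top face of the curer's key, 61 mm above the table while the key is out; moves down with it. The key is an upright black cap 26 mm across, standing 14 mm proud of a thin metal collar (38 mm across, 2 mm thick) on the box top, on the centre line, 52 mm from the box centre towards local -x.
- key_extractor (a joint): Travel of the extractor's push key in m: 0 = out (off), straight down to 0.008 = hard stop; it counts as on beyond 0.004. It resists with a steady 3 N or so (no spring) and stays where it is left. Neither key nor machine may ever feel 20 N or more.
- key_washer (a joint): Travel of the washer's push key in m: 0 = out (off), straight down to 0.008 = hard stop; it counts as on beyond 0.004. It resists with a steady 3 N or so (no spring) and stays where it is left. Neither key nor machine may ever feel 20 N or more.
- key_curer (a joint): Travel of the curer's push key in m: 0 = out (off), straight down to 0.008 = hard stop; it counts as on beyond 0.004. It resists with a steady 3 N or so (no spring) and stays where it is left. Neither key nor machine may ever feel 20 N or more.
- print: Loose white printed part like a chess rook, 36 mm across, 55 mm tall, 30 to 50 g, standing upright near the middle of the turntable. Origin: centre of its underside.
- bottle: Loose black resin bottle, 64 mm across, 150 mm tall, standing on the table at one end of the row of machines. Origin: centre of its underside.
- cup: Loose white cup, 72 mm across, 75 mm tall, standing on the table at one end of the row of machines. Origin: centre of its underside.
- scraper: Loose spatula, about 190 mm long, black handle and steel blade, lying flat beyond the machines. Origin: underside, near mid-length; x along it towards the blade.
Things that resemble listed ones, but are neither listed nor needed, are in the scene too. What is shaped like the extractor but red is not meant. What is shaped like the curer but green is not meant.

How it is judged:
By the outcome, as a careful person would: the job done as asked, in the order asked, and still so for the second after the job is handed in, with the robot touching nothing.
It also fails if it takes over 48 s, if anything falls off the work surface, if the arm or the gripper's body presses on something with over 40 N, if the wrist force passes 120 N, or if a joint passes its speed limit or range.

## Working session

There is one attempt and no reset: what is moved stays moved. The work goes in short steps, each a Python script; the robot and the scene stay as the last script left them, time stands still between calls to the robot, and variables do not carry over. Pictures are saved under pics/ and viewed, at most 10 in all, crops included, and the job is handed in when it is done.

```bash
mkdir -p pics; cat > h.py <<'E'
import numpy as np, cv2
from bench import robot, ik, vision, telemetry
def w(cam,p):
    c=vision.get_calibration(cam); return np.array(c["rotation"])@np.array(p)+np.array(c["origin"])
def px(cam,P):
    c=vision.get_calibration(cam); q=np.array(c["mtx"])@(np.array(c["rotation"]).T@(np.array(P)-np.array(c["origin"]))); return q[:2]/q[2]
def ray(cam,uv,z):
    c=vision.get_calibration(cam); o=np.array(c["origin"]); d=np.array(c["rotation"])@np.linalg.inv(np.array(c["mtx"]))@np.array([*uv,1.]); return o+d*(z-o[2])/d[2]
E
python3 - <<'E'
from h import *
for c in("top","side"):
    cv2.imwrite(f"pics/{c}0.png",vision.snapshot(c)[:,:,::-1])
    for n in ["key_extractor_top","key_washer_top","key_curer_top","extractor","washer","curer","print","bottle","cup","scraper"]:
        for d in vision.place_of(c,n):
            P=w(c,d["xyz"]); print(c,n,round(d["confidence"],2),P.round(3),px(c,P).round())
    print(vision.get_calibration(c)["origin"])
print(telemetry.get_clock(),telemetry.get_tcp_rot())
E
```

```text
Traceback (most recent call last):
  File "h.py", line 6, in px
    c=vision.get_calibration(cam); q=np.array(c["mtx"])@(np.array(c["rotation"]).T@(np.array(P)-np.array(c["origin"]))); return q[:2]/q[2]
                                     ~~~~~~~~~~~~~~~~~~^^~~~~~~~~~~~~~~~~~~~~~~~~~~~~~~~~~~~~~~~~~~~~~~~~~~~~~~~~~~~~~~
ValueError: matmul: Input operand 1 does not have enough dimensions (has 0, gufunc core with signature (n?,k),(k,m?)->(n?,m?) requires 1)
```

View pics/top0.png

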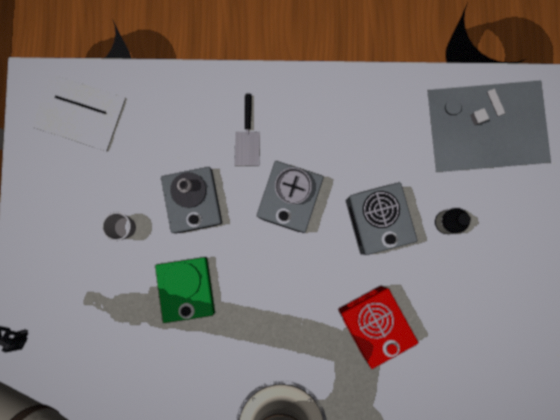

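The top picture shows the real curer with its key at (193,219), the washer key at (284,215) and the grey extractor key at (390,239). The red and green decoys are nearer the robot. The calibration gives the rotation as a rotation vector, so I'll convert it.

```bash
sed -i 's/np.array(c\["rotation"\])/cv2.Rodrigues(np.array(c["rotation"],float))[0]/g' h.py
python3 - <<'E'
from h import *
for c in("top","side"):
    cv2.imwrite(f"pics/{c}1.png",vision.snapshot(c)[:,:,::-1])
    for n in ["key_extractor_top","key_washer_top","key_curer_top","extractor","washer","curer","print","bottle","cup"]:
        for d in vision.place_of(c,n):
            if d["confidence"]>.3:
                P=w(c,d["xyz"]); print(c,n,round(d["confidence"],2),P.round(3),px(c,P).round())
    print(vision.get_calibration(c)["origin"],px(c,[0,0,0]),px(c,[.28,.587,.231]))
for uv,z in(((390,239),.126),((284,215),.086),((193,219),.061)): print(ray("top",uv,z))
print(telemetry.get_clock(),telemetry.get_tcp_rot())
E
```

```text
top key_extractor_top 0.63 [ 0.475 -0.252  0.125] [390. 239.]
top key_extractor_top 0.51 [ 0.217 -0.256  0.127] [392. 351.]
top key_washer_top 0.44 [0.533 0.003 0.087] [283. 214.]
top key_curer_top 0.66 [0.516 0.227 0.059] [193. 220.]
top key_curer_top 0.54 [0.293 0.245 0.063] [183. 311.]
top extractor 0.85 [ 0.271 -0.23  -0.001] [372. 320.]
top extractor 0.81 [ 0.524 -0.237 -0.003] [375. 221.]
top washer 0.92 [ 0.575 -0.012 -0.003] [289. 200.]
top curer 0.83 [0.339 0.25  0.002] [186. 290.]
top curer 0.59 [ 0.571  0.241 -0.   ] [193. 200.]
top print 0.49 [0.6   0.256 0.052] [183. 187.]
top bottle 0.83 [ 0.526 -0.418 -0.004] [445. 221.]
top cup 0.9 [ 0.498  0.416 -0.003] [125. 227.]
[ 0.44850215 -0.02151403  1.3958912 ] [280.83616978 426.5473205 ] [  8.50740953 322.39685207]
side key_extractor_top 0.65 [ 0.476 -0.253  0.125] [269. 288.]
side key_extractor_top 0.64 [ 0.219 -0.252  0.128] [136. 300.]
side key_extractor_top 0.33 [ 0.586 -0.012 -0.001] [302. 236.]
side key_washer_top 0.67 [0.53  0.003 0.084] [279. 210.]
side key_curer_top 0.69 [ 0.764  0.102 -0.001] [362. 199.]
side key_curer_top 0.56 [0.289 0.24  0.065] [178. 161.]
side key_curer_top 0.55 [0.518 0.229 0.056] [263. 159.]
side extractor 0.9 [ 0.528 -0.238 -0.002] [292. 316.]
side extractor 0.88 [ 0.269 -0.235 -0.001] [171. 327.]
side washer 0.62 [ 0.583 -0.013  0.002] [301. 236.]
side curer 0.91 [ 0.344  0.25  -0.001] [201. 175.]
side curer 0.73 [ 0.572  0.241 -0.005] [282. 172.]
side print 0.67 [0.606 0.252 0.054] [295. 152.]
side cup 0.78 [0.499 0.417 0.001] [251. 135.]
[ 0.40680282 -0.89601892  0.97984284] [ 58.4457954 255.1078656] [167.57422817  40.78637838]
[ 0.47549356 -0.25116944  0.126     ]
[ 5.30508584e-01 -1.76465908e-04  8.60000000e-02]
[0.51840292 0.22685994 0.061     ]
1.1 [-6.92818937e-01 -3.06421789e+00 -4.41716316e-05]
```

View pics/side1.png

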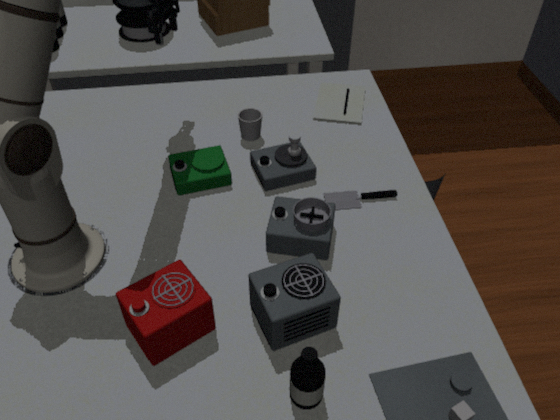

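The two cameras and my own rays agree to about 3 mm for all three grey machines. Next I close the gripper, check the IK and go to hover over the extractor key.

```bash
cat >> h.py <<'E'
K={"E":(.4755,-.252,.126,16),"W":(.531,.0005,.086,-15),"C":(.518,.2275,.061,15)}
def rot(yaw):
    a=np.radians(yaw/2+90); return np.pi*np.array([np.cos(a),np.sin(a),0])
def press(k):
    x,y,zt,_=K[k]; T=telemetry; contact=None
    robot.move_l([x,y,zt+.004],feed=.12); robot.wait(.15)
    f0=T.get_contact_force()[2]; z=zt+.004
    for i in range(16):
        z-=.001; robot.move_l([x,y,z],feed=.02); robot.wait(.05)
        f=T.get_contact_force()[2]-f0; e=T.get_ee_pos()
        print(round((z-zt)*1e3,1),round((e[2]-zt)*1e3,2),round(f,2),round(T.get_clock(),2))
        if contact is None and f>1.2: contact=e[2]
        if f>8 or (contact is not None and contact-e[2]>.0055) or z<zt-.0075: break
E
python3 - <<'E'
from h import *
robot.gripper_to(0,20); print(telemetry.get_clock(),telemetry.get_gripper_width())
for k,(x,y,z,a) in K.items(): print(k,np.round(ik([x,y,z+.05],rot(a)),2) if ik([x,y,z+.05],rot(a)) is not None else None)
x,y,z,a=K["E"]; robot.move_ptp([x,y,.2],rot(a))
print(telemetry.get_qpos(),telemetry.get_ee_pos(),telemetry.get_clock())
im=np.hstack([vision.snapshot(c)[150:390,200:480,::-1] for c in("top","side")]); cv2.imwrite("pics/a.png",im)
E
```

```text
1.8667 -9.989638622282483e-05
E [ 0.25  0.34  0.23  1.9  -0.09  0.91  2.37]
W [ 0.09  0.38 -0.18  1.94  0.09  0.82  1.18]
C [-0.12  0.5  -0.43  1.86  0.28  0.83  1.14]
[ 0.21971129  0.30984356  0.25982099  1.88354502 -0.09618701  0.96012931
  2.37435051] [ 0.47604135 -0.25117252  0.19997667] 4.8917
```

View pics/a.png

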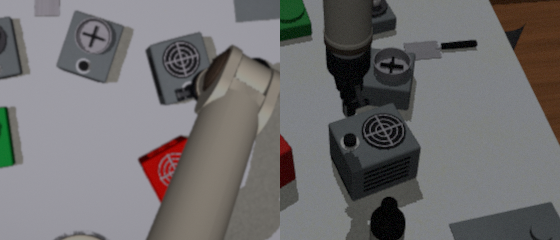

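The side crop shows the closed fingers right above the extractor key, at crop (350,105) against the key at (350,142). The top view is blocked by the arm. I press now.

```bash
python3 - <<'E'
from h import *
press("E"); x,y,z,a=K["E"]
robot.move_l([x,y,.2],feed=.15); print(telemetry.get_clock())
x,y,z,a=K["W"]; robot.move_ptp([x,y,.18],rot(a))
print(telemetry.get_ee_pos(),telemetry.get_clock())
im=np.hstack([vision.snapshot(c)[150:390,200:480,::-1] for c in("top","side")]); cv2.imwrite("pics/b.png",cv2.resize(im,None,fx=1.4,fy=1.4))
for c in("top","side"):
    for d in vision.place_of(c,"key_extractor_top"): print(c,round(d["confidence"],2),w(c,d["xyz"]).round(3))
E
```

```text
3.0 3.24 -0.78 6.17
2.0 1.93 -1.92 6.47
1.0 0.93 -0.92 6.78
0.0 -0.02 -0.94 7.08
-1.0 -0.96 -0.33 7.38
-2.0 -2.04 1.48 7.67
-3.0 -3.06 1.26 7.97
-4.0 -4.1 0.5 8.28
-5.0 -5.08 0.06 8.57
-6.0 -6.06 0.12 8.88
-7.0 -7.06 0.66 9.18
-8.0 -7.88 2.03 9.47
10.175
[ 0.53055084 -0.00089841  0.17937453] 11.1917
top 0.56 [ 0.219 -0.253  0.128]
top 0.53 [ 0.473 -0.253  0.116]
side 0.63 [ 0.476 -0.252  0.118]
side 0.54 [ 0.221 -0.253  0.127]
```

View pics/b.png

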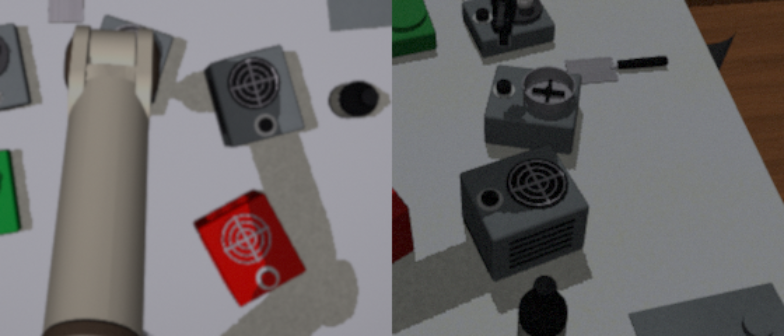

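The extractor key now reads about 117 mm (red decoy 127), and the crop shows it nearly flush at (490,198), so it is on. For the other two I'll stop at a fixed depth of 6.5 mm.

```bash
sed -i 's/if f>8 or .*/if f>8 or z<zt-.0062: break/; s/z-=.001;/z-=.0012;/' h.py; python3 - <<'E'
from h import *
press("W"); x,y,z,a=K["W"]
robot.move_l([x,y,.19],feed=.15); print(telemetry.get_clock())
x,y,z,a=K["C"]; robot.move_ptp([x,y,.18],rot(a))
print(telemetry.get_ee_pos(),telemetry.get_clock())
im=np.hstack([vision.snapshot(c)[120:360,150:430,::-1] for c in("top","side")]); cv2.imwrite("pics/c.png",cv2.resize(im,None,fx=1.4,fy=1.4))
for c in("top","side"):
    for d in vision.place_of(c,"key_washer_top"): print(c,round(d["confidence"],2),w(c,d["xyz"]).round(3))
E
```

```text
2.8 2.99 0.85 12.74
1.6 1.51 -0.29 13.04
0.4 0.33 0.18 13.34
-0.8 -0.77 0.38 13.64
-2.0 -2.01 1.52 13.94
-3.2 -3.24 0.56 14.24
-4.4 -4.48 0.93 14.54
-5.6 -5.68 1.01 14.84
-6.8 -6.89 1.46 15.14
16.0333
[0.51857853 0.22488551 0.17965666] 16.9417
top 0.58 [0.532 0.006 0.082]
side 0.43 [0.528 0.006 0.077]
```

View pics/c.png

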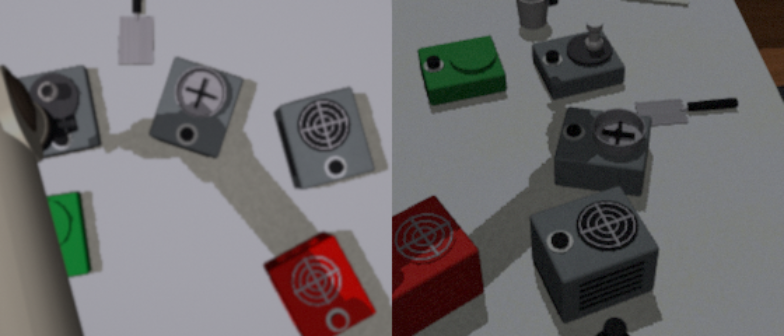

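The washer reads 77–82 mm, which fits pressed but isn't certain. I compare it with the first picture before moving on.

```bash
python3 - <<'E'
from h import *
n=vision.snapshot("side")[:,:,::-1]; o=cv2.imread("pics/side1.png")
s=np.s_[192:232,262:302]
cv2.imwrite("pics/d.png",cv2.resize(np.hstack([o[s],n[s]]),None,fx=9,fy=9,interpolation=cv2.INTER_CUBIC))
print(px("side",[.531,.001,.086]),px("side",[.531,.001,.0792]))
for i in range(4):
    vision.snapshot("side"); print([w("side",d["xyz"]).round(4) for d in vision.place_of("side","key_washer_top")[:1]])
E
```

```text
[279.49818107 209.72239432] [279.47929892 211.76701673]
[array([0.5298, 0.0045, 0.0742])]
[array([0.5293, 0.0015, 0.08  ])]
[array([0.531 , 0.0052, 0.0781])]
[array([0.5282, 0.0074, 0.0787])]
```

View pics/d.png

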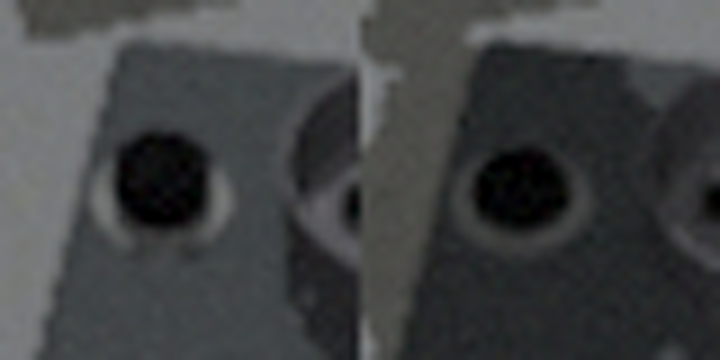

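The left crop (before) shows the cap standing up past the collar, with its top edge at row 130. The right crop (now) shows it sunk, top edge at row 148 and the collar visible all round. Together with the ~78 mm readings, the washer is on, so I press the curer.

```bash
python3 - <<'E'
from h import *
press("C"); x,y,z,a=K["C"]
robot.move_l([x,y,.2],feed=.15)
robot.move_ptp([.45,.0,.3],rot(0)); print(telemetry.get_clock())
for c in("top","side"):
    im=vision.snapshot(c)[:,:,::-1]; cv2.imwrite(f"pics/{c}9.png",im)
    for k in("key_curer_top","print","bottle","cup"):
        print(c,k,[w(c,d["xyz"]).round(3) for d in vision.place_of(c,k)[:2]])
o=cv2.imread("pics/side1.png"); n=cv2.imread("pics/side9.png"); s=np.s_[125:190,235:320]
cv2.imwrite("pics/e.png",cv2.resize(np.hstack([o[s],n[s]]),None,fx=4.6,fy=4.6,interpolation=cv2.INTER_CUBIC))
E
```

```text
2.8 2.92 -0.06 19.15
1.6 1.51 -0.6 19.45
0.4 0.31 -0.18 19.75
-0.8 -0.79 0.28 20.05
-2.0 -1.98 0.91 20.35
-3.2 -3.23 1.07 20.65
-4.4 -4.47 0.58 20.95
-5.6 -5.71 -0.01 21.25
-6.8 -6.88 0.91 21.55
23.6833
top key_curer_top [array([0.293, 0.246, 0.06 ]), array([0.519, 0.225, 0.052])]
top print [array([0.6  , 0.254, 0.056])]
top bottle [array([ 0.525, -0.42 , -0.003])]
top cup [array([ 0.497,  0.417, -0.002])]
side key_curer_top [array([0.289, 0.237, 0.063]), array([0.517, 0.227, 0.051])]
side print [array([0.607, 0.253, 0.05 ])]
side bottle [array([ 0.526, -0.415,  0.   ])]
side cup [array([ 0.499,  0.416, -0.005])]
```

View pics/e.png

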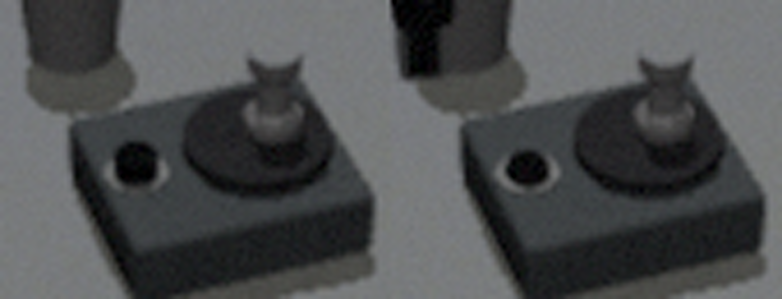

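View pics/side9.png

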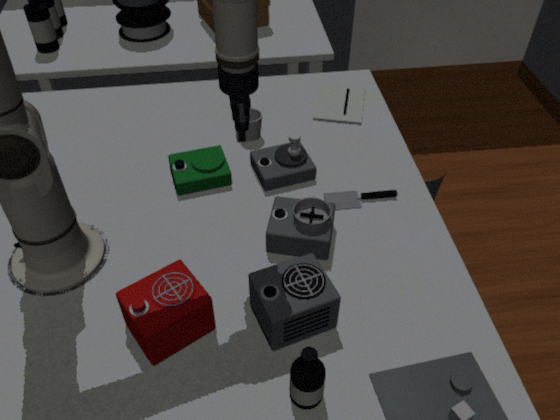

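All three grey keys sit low: extractor (270,292), washer (280,213), curer (265,162). The part still stands at (294,145), and the bottle, cup and scraper haven't moved.

```bash
python3 -c "
from h import *
print(robot.finish_job())"
```

```text
the job is handed in; nothing more can be done
None
```

I pressed all three keys in the order asked (extractor, washer, curer) and each stayed in; the part still stands on the turntable, nothing else was disturbed, and I handed the job in at about 24 s.

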